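# Clamp a spice jar in the one-handed preparation board

### The job

The ratchet clamp of the white one-handed preparation board has been left wound in, and the red-lidded spice jar standing by itself to the left of the board is to be held in it for opening. Throw the pawl clear with its ball lever, wind the jaw right back to its stop, stand the jar upright on the board between the jaws and let go of it. Then flip the pawl back into the ratchet and wind the jaw in until you feel its sprung pad bear on the jar, give it one more click and leave it so: firmly held by the ratchet but not overtightened, and the mug, the salt shaker and the garlic left where they are.

Things in the scene. Friction and masses are not known exactly. Their poses are not given: they have to be found in the camera images.
- board: White board, 200 x 360 mm, fixed by suction feet. Origin: centre of its underside; x is its depth (away from the robot), y its length (left), z up; 'board' figures are in this frame, mm. Deck at z 20. Handwheel at the right, sliding jaw in the middle, far jaw at the left, both jaws on the line x -15. Corner lip and spikes at the back left (x over 40, y over 47, to z 36) are not used.
- deck (a point): Point on the deck on the jaw line (board x -15, y 52, z 20) between the open jaws: a good spot to stand the jar. Left of it the grey far jaw, 62 wide, up to z 60, with rubber V faces (120 degrees between them, opening to -y); the bottom of the V is pinned anywhere from board y 87 to 100 (differs each time, not measured; fixed).
- knob_centre (a point): On the upright axis of the black handwheel, mid-height of its four arms (they span z 66 to 80 mm over the worktop, 12 mm wide, 48 mm long from the axis; hub radius 17). Does not turn. Under the arms lies the ratchet wheel, radius 56, saw teeth up to z 48. A shut pair of fingers fits between two arms and can push either sideways.
- knob (a joint): Handwheel angle, rad, 0 (jaw at its back stop) to 5.3; grows clockwise from above = jaw winds in to board +y, 12 mm/rad. Arms point at 45 degrees (from board x towards y) minus this angle, then every 90. Friction 0.04 N m. Pawl in: turns clockwise only, seating at each multiple of pi/6 (one click, 6.3 mm of jaw); locked backwards. Pawl clear: turns both ways and a loaded jaw runs back.
- pawl (a joint): Angle of the steel pawl, rad: about 0 with its tip down in the teeth (to 0.2 while riding over one), 2.05 thrown clear. Its hinge is level, along board x, at board y -71, z 53. Its weight holds it on either side; past dead centre (about 1.05) it falls over by itself. The ball needs about 1 N.
- pawl_ball (a point): Centre of the black ball, 18 mm, on the pawl's 36 mm lever, at board x 59; it revolves freely on its pin, so it rolls along whatever pushes it. Pawl in: ball at board y -102, z 71 (leans right); clear: y -40, z 71 (leans left); z 89 at the top between. Sweep it along board y to throw it over. The grey pedestal beside it (board x 43 to 56, y -86 to -56) is 61 high.
- jaw: Sliding grey jaw, 60 wide, up to z 54. Origin: on the jaw line at worktop height under the front face of its rubber pad (unpressed), which looks to board +y; at knob 0 at board y 18. The pad (52 wide, z 22 to 58) sits on springs, 1.6 N per mm: once it bears on something each click adds about 10 N (about 3 N more at the end of an arm).
- jar: Glass spice jar with a red screw lid, 106 mm tall; body 42 mm across, lid (top 21 mm) 45 mm across; 75 to 155 g; stands upright on the worktop left of the board. Origin: centre of its underside.
- mug: Bystander: white mug, 86 mm across, 88 mm high, right of the board. Origin: underside.
- shaker: Bystander: glass salt shaker with a grey domed cap, 44 mm across, 90 mm high, at the back left. Origin: underside.
- garlic_1: Bystander: garlic bulb, 56 mm, at the front left. Origin: underside.
Mind the look-alikes: they are no part of the job. What is shaped like the jar but purple is not meant.

How it is judged:
By the outcome, as a careful person would: the job done as asked, in the order asked, and still so for the second after the job is handed in, with the robot touching nothing.
It also fails if it takes over 72 s, if anything falls off the work surface, if the arm or the gripper's body presses on something with over 40 N, if the wrist force passes 120 N, or if a joint passes its speed limit or range.

### The arm

A 6-joint arm with a two-finger parallel gripper is mounted at the origin on a cart in front of the work surface, level with it; the furniture and walls round the work are solid. World frame = base frame: x ahead of the robot, y to its left, z up, the work surface at z = 0. Lengths are in mm, angles in rad, forces in N, time in s.
With the tool pointing down it reaches from about 300 to 775 mm from the base axis. Payload 14.6 kg.
Tool frame: the origin (TCP) lies at the very end of the fingers, on their centre line; the grasp point (between the pads) lies 19 mm behind it; z points along the fingers, y is the line along which they close (so a half turn about z gives the same grasp; the last joint's range is limited). The gripper opens to 94 mm and grips with 3 to 60 N. Pads are 16 mm wide; open, the fingers measure 119 mm over their backs; the gripper's body (75 mm by 177 mm) begins 78 mm behind the grasp point.
Start: joints at [1.208, 0.3, 1.521, -0, 1.321, -0.067], TCP at [160.325, 526.104, 205.446] pointing down, gripper open.
Joint ranges: [-3.03, 3.03], [-0.79, 2.21], [0.23, 2.52], [-1.04, 4.18], [0, 3.07], [-2.55, 2.55]. Speed limits (rad/s): [2.22, 2.22, 2.57, 3.14, 3.14, 3.14].

### API

Orientations are given as [roll, pitch, yaw] about the fixed x, y, z axes, in that order (R = Rz(yaw) Ry(pitch) Rx(roll)).
In Python, from cell import manip, eyes, ticket gives the robot as it stands. The module is installed in compiled form; this text tells all that it offers.
- The arm moves only by the tool arm_command, never from a script. Its argument "plan" is a list of rows, each a list of 5 numbers: the opening, from -1 (shut) to 1 (fully open), then the shift along the tool's x, y, z in m, then the turn about the tool's z in rad. In form: [[jaw, dx, dy, dz, roll], ...]. A call has 1 to 20 rows; each row shifts and turns the commanded pose from where the row before left it, along the tool's axes as they then stand; what a row does not reach is not made up. A row lasts 1/8 s, in which the tool goes at most 62.5 mm and 10.7 degrees, less where a joint would pass 70% of its speed; a pose out of reach is approached as far as the arm can. A call is refused whole if a number of a shift passes 0.0625 or a number of a turn 0.188, either way. A call with a gripper value outside its range is refused whole. The fingers move at their own pace and stop on an object; "newtons" is the grip in N (left out, the last holds). Time passes only in rows, so rows that do not move let the fingers close. It gives the time, the measured TCP pose, the force, the opening and the grip force at its end, in the units of the state.
- manip.read_state(): the state, without advancing time (a new reading comes with each control period).
- eyes.camera(name): name is "scene" or "side" or "wrist"; returns a dict with "img" (480x640x3 uint8, blue, green, red), "z_map" (480x640 float32, mm along the optical axis (not along the pixel's ray), 0 where there is no reading), "fx", "fy", "cx", "cy" (pixels), "dist" ([k1, k2, p1, p2, k3] as OpenCV has them; the pictures are not rectified), "eye" and "orientation" of the camera in the world. Camera axes: x right, y down, z forward; pixel columns grow to the right and rows downward; lengths in mm; the calibration is good to about 2 mm. A picture is of the moment at which its call begins.
- ticket.sign_off(): hands the job in; it is judged then, once.
The state is a dict: "clock": time; "joints": joint angles; "qd": joint speeds; "effort": joint torques, N m; "eef_pos": TCP position; "eef_rot": TCP orientation; "wrist_force": force on the tool from outside, world axes, zero at the start; "moment": the same for the moment, N m; "finger_gap": finger opening in mm; "finger_force": force on a finger pad.
Only numpy, scipy, OpenCV 4.12 (cv2) and the standard library are available. Lean on these libraries where they do the work, as an engineer would, in place of code of your own. Each camera call takes 0.05 s, during which the arm holds its last target. There are 200 camera calls.

## Working session

There is one attempt and no reset: what is moved stays moved. The work goes in short steps, Python scripts to look and compute and a tool call to move; the robot and the scene stay as the last step left them, time stands still between calls to the robot, and variables do not carry over. Pictures are saved under pics/ and viewed, at most 10 in all, crops included, and the job is handed in when it is done.

Besides the shell and the picture viewer there is one more tool, called as name(argument=value, ...) on one line, values as JSON. arm_command: Moves the arm, as the interface text tells. Its arguments: {"type":"object","properties":{"plan":{"type":"array"},"newtons":{"type":"number"}},"required":["plan"]}

```bash
mkdir -p pics; cat > h.py <<'E'
import numpy as np, cv2
from cell import manip, eyes, ticket
from scipy.spatial.transform import Rotation as R
def shot(n):
    return eyes.camera(n)
def rot(c):
    o=np.array(c["orientation"],float)
    return o if o.shape==(3,3) else R.from_euler('xyz',o).as_matrix() if o.size==3 else R.from_quat(o).as_matrix()
def cloud(c):
    h,w=c["z_map"].shape
    u,v=np.meshgrid(np.arange(w),np.arange(h))
    K=np.array([[c["fx"],0,c["cx"]],[0,c["fy"],c["cy"]],[0,0,1.]])
    p=cv2.undistortPoints(np.stack([u,v],-1).reshape(-1,1,2).astype(np.float64),K,np.array(c["dist"],float)).reshape(h,w,2)
    z=c["z_map"][...,None]
    P=np.concatenate([p*z,z],-1)@rot(c).T+np.array(c["eye"],float)
    P[c["z_map"]==0]=np.nan
    return P
E
python3 - <<'E'
from h import *
print(manip.read_state())
for n in ["scene","side"]:
    c=shot(n); cv2.imwrite(f"pics/{n}0.png",c["img"]); np.savez(f"{n}0.npz",P=cloud(c),img=c["img"])
    print(n,c["eye"],c["orientation"],c["fx"])
E
```

```text
{'clock': 0.0, 'joints': array([ 1.20840517e+00,  3.00452584e-01,  1.52157098e+00,  2.19597409e-05,
        1.32068026e+00, -6.66184510e-02]), 'qd': array([ 0.00128438,  0.00032376,  0.00038542,  0.00056651, -0.00089077,
        0.00039193]), 'effort': array([ 5.19405803e-04, -5.31814992e+01, -3.52747321e+01,  7.08957645e-02,
        2.44008604e-02, -9.30212195e-05]), 'eef_pos': array([160.23063496, 525.87831856, 204.90075271]), 'eef_rot': array([-3.14048536e+00, -9.51930951e-05,  2.84581445e+00]), 'wrist_force': array([ 0.16941213,  0.25940952, -0.82853823]), 'moment': array([-0.00454575,  0.04973607,  0.03433029]), 'finger_force': 0.0, 'finger_gap': 93.74612806264801}
scene [-285.13502285  962.61352767  659.74914635] [-2.01505268 -0.02170606 -2.4871049 ] 457.15871934512313
side [ 237.94779352 1308.2042349   788.35528219] [-2.0622176   0.02692052 -2.97897107] 556.321162743164
```

View pics/scene0.png

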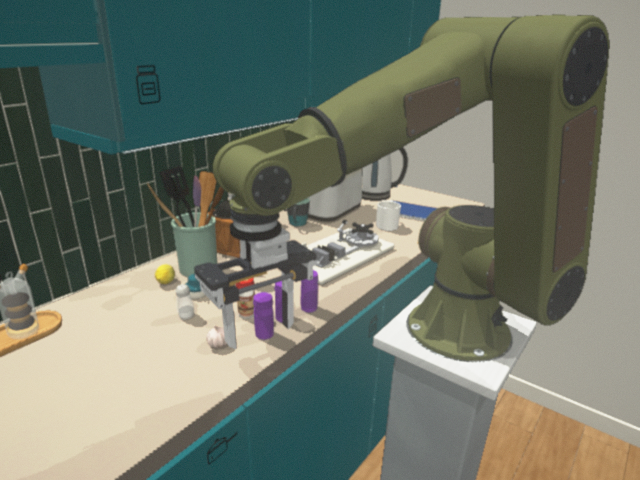

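View pics/side0.png

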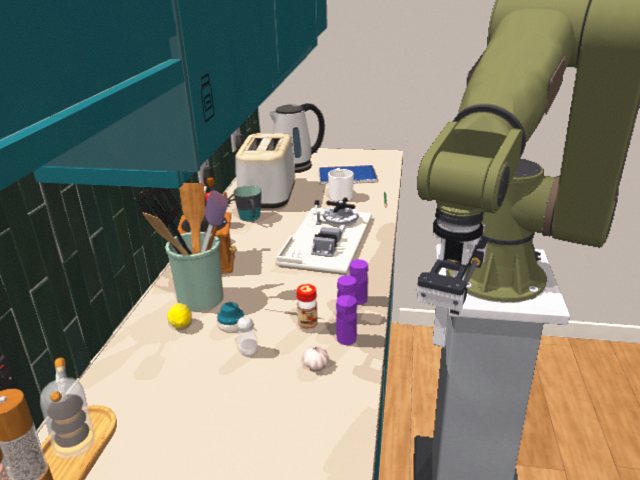

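Both pictures show the board. Side view: board at about (325,238), handwheel (340,214), salt shaker (247,337), garlic (316,358), mug (341,185). Candidates for the jar, side view: red-lidded jar (307,305); purple jars (346,320), (346,290) and (358,282); shaker (247,337). I choose the red-lidded one at (307,305) and check it in a close crop.

```bash
python3 - <<'E'
from h import *
d=np.load("side0.npz");P=d["P"];im=d["img"]
cv2.imwrite("pics/c1.png",cv2.resize(im[165:365,220:400],None,fx=3,fy=3,interpolation=cv2.INTER_CUBIC))
# red lid
hsv=cv2.cvtColor(im,cv2.COLOR_BGR2HSV)
m=((hsv[...,0]<8)|(hsv[...,0]>172))&(hsv[...,1]>150)&(hsv[...,2]>90)
m[:270]=0;m[340:]=0;m[:,:280]=0;m[:,330:]=0
q=P[m];q=q[~np.isnan(q).any(1)];t=q[q[:,2]>100];print("lid",len(q),len(t),t.mean(0),t.min(0),t.max(0))
for n,(u,v) in dict(garlic=(316,358),shaker=(247,335),p1=(346,303),p2=(346,283),p3=(358,268),mug=(341,178),flo=(280,380)).items():print(n,P[v,u].round())
# board: white, z 10..30
w=(hsv[...,1]<60)&(hsv[...,2]>140)&(P[...,2]>14)&(P[...,2]<27);w[:195]=0;w[280:]=0;w[:,:270]=0;w[:,380:]=0
n,l,s,c=cv2.connectedComponentsWithStats(w.astype(np.uint8));k=1+s[1:,4].argmax()
b=P[l==k];print(len(b),b.mean(0));r=cv2.minAreaRect(b[:,:2].astype(np.float32));print(r,cv2.boxPoints(r))
E
```

```text
lid 256 142 [449.96019678 293.87066939 106.36724505] [430.03445239 268.57517216 100.10545919] [472.28371653 311.05939983 110.45966498]
garlic [407. 433.  37.]
shaker [557. 408.  62.]
p1 [357. 329. 106.]
p2 [366. 251. 106.]
p3 [346. 185. 108.]
mug [ 464. -426.   86.]
flo [477. 465.  -1.]
2611 [465.97355186 -86.0087273   21.35583912]
((467.3949279785156, -135.3231658935547), (368.4691467285156, 200.64987182617188), 83.572265625) [[ 347.0756  -307.16824]
 [ 546.4642  -329.63098]
 [ 587.71423   36.52191]
 [ 388.32568   58.98465]]
```

View pics/c1.png

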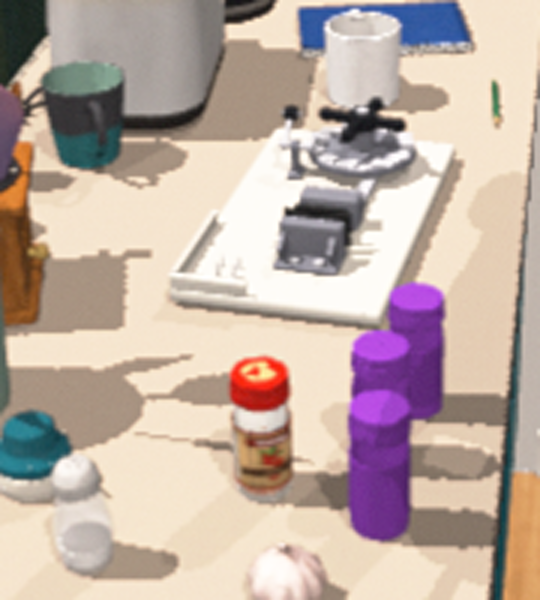

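The crop confirms it: the jar with the red lid and food label is at crop (261,425), i.e. side (307,307), standing alone left of the board. Handwheel at crop (362,125), ball at (291,113), jaws at (330,210). I now go above the board for a close look with the wrist camera.

arm_command(plan=[[-1,0,0,-0.02,0.1734],[-1,0,0,-0.02,0.1734],[-1,0,0,-0.02,0.1734],[-1,0,0,-0.02,0.1734],[-1,0,0,-0.02,0.1734],[-1,0,0,-0.02,0.1734],[-1,0,0,-0.02,0.1734],[-1,0,0,-0.02,0.1734],[-1,-0.049,0.03,0,0],[-1,-0.049,0.03,0,0],[-1,-0.049,0.03,0,0],[-1,-0.049,0.03,0,0],[-1,-0.049,0.03,0,0],[-1,-0.049,0.03,0,0],[-1,-0.049,0.03,0,0],[-1,-0.049,0.03,0,0],[-1,-0.049,0.03,0,0],[-1,-0.049,0.03,0,0],[-1,-0.049,0.03,0,0],[-1,-0.049,0.03,0,0]])

```text
clock: 2.6
eef_pos: [452.6, -100.5, 365.3]
eef_rot: [-3.141, -0.0, 1.458]
wrist_force: [1.4, 1.1, 0.1]
finger_gap: 0.6
finger_force: 0.0
```

```bash
python3 - <<'E'
from h import *
s=manip.read_state();print(s["clock"],s["eef_pos"],s["eef_rot"],s["finger_gap"])
c=shot("wrist"); cv2.imwrite("pics/w1.png",c["img"]); np.savez("w1.npz",P=cloud(c),img=c["img"]);print(c["eye"],c["orientation"],c["fx"])
E
```

```text
2.6 [ 452.59504726 -100.47434231  365.31855942] [-3.14146900e+00 -1.08468230e-04  1.45822398e+00] 0.5824666033531849
[461.88332305 -27.05717841 544.65682054] [ 2.88380846e+00 -4.66757608e-05 -1.11981005e-01] 386.5306800580124
```

View pics/w1.png

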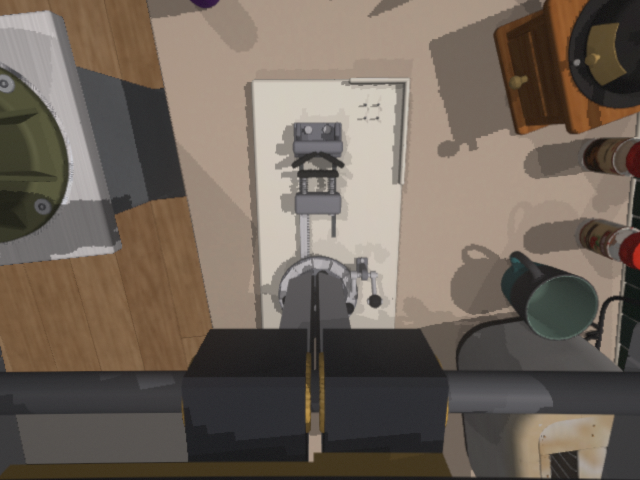

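Wrist view: board from (254,80) to (408,80), its length running down the picture; far jaw with black V at (318,155), pad at (318,174), sliding jaw (318,203), ratchet (318,285), ball (375,300), pedestal (362,265).

```bash
python3 - <<'E'
from h import *
d=np.load("w1.npz");P=d["P"];im=d["img"]
yaw=-0.112
ex=np.array([np.cos(yaw),np.sin(yaw)]);ey=np.array([-ex[1],ex[0]])
# left edge points per row, top edge per column
z=P[...,2]
L=[];T=[]
for v in range(110,240,5):
    u=[u for u in range(235,285) if 14<z[v,u]<28]; L.append(P[v,u[0],:2])
for u in range(262,345,5):
    v=[v for v in range(65,110) if 14<z[v,u]<28]; T.append(P[v[0],u,:2])
L=np.array(L);T=np.array(T)
a=np.polyfit(L[:,1],L[:,0],1);b=np.polyfit(T[:,0],T[:,1],1)
print("yaw est", -np.arctan(a[0]),np.arctan(b[0]))
yaw=(-np.arctan(a[0])*2+np.arctan(b[0]))/3
ex=np.array([np.cos(yaw),np.sin(yaw)]);ey=np.array([-ex[1],ex[0]])
C=ex*(np.median(L@ex)+100)+ey*(np.median(T@ey)-180)
print("C",C,"yaw",yaw, "deckz",np.nanmedian(P[110:130,262:280,2]))
np.savez("board.npz",C=C,ex=ex,ey=ey)
B=np.stack([(P[...,:2]-C)@ex,(P[...,:2]-C)@ey,z],-1)
for n,(u,v) in dict(ball=(375,300),vmid=(318,156),vL=(296,164),vR=(341,164),pad=(318,174),padl=(303,174),jaw=(318,203),far=(318,146),ped=(361,262),lev=(373,280),Redge=(404,150),hub=(318,290)).items():print(n,B[v,u].round(1))
# side-view dark wheel arms in board frame
S=np.load("side0.npz");Q=S["P"];Bs=np.stack([(Q[...,:2]-C)@ex,(Q[...,:2]-C)@ey,Q[...,2]],-1)
for nm,X,I in (("side",Bs,S["img"]),("wrist",B,im)):
  m=(X[...,2]>62)&(X[...,2]<90)&(I.max(-1)<70)&(abs(X[...,0])<85)&(X[...,1]>-190)&(X[...,1]<-20)
  q=X[m];print(nm,len(q));
  if nm=="side":
    print(q[np.argsort(q[:,0])][::6].round().astype(int).tolist())
m=(z>36)&(z<52)&(B[...,1]<-20)&(B[...,0]<40)&(B[...,0]>-90)
q=B[m];print("ratchet",q.min(0),q.max(0))
E
```

```text
yaw est -0.10828601630385198 -0.11340685243078977
C [ 469.53495684 -138.76903216] yaw -0.1099929616794979 deckz 19.989577890542193
ball [ 57.6 -94.1  83.1]
vmid [-15.4  85.1  28.9]
vL [-42.8  77.   59.7]
vR [12.6 77.  61.1]
pad [-15.7  64.5  57. ]
padl [-34.3  64.7  58.7]
jaw [-15.6  27.6  55. ]
far [-15.7  98.5  60.6]
ped [ 45.3 -61.6  25.5]
lev [ 57.7 -75.5  60. ]
Redge [94.9 92.6 34.9]
hub [-18.5  44.1 384.5]
side 144
[[-58, -92, 75], [-55, -93, 78], [-48, -95, 80], [-40, -92, 80], [-32, -98, 80], [-29, -98, 70], [-27, -92, 72], [-25, -129, 79], [-24, -79, 74], [-22, -88, 84], [-20, -96, 73], [-19, -88, 83], [-18, -79, 80], [-15, -90, 82], [-14, -57, 73], [-12, -66, 82], [-8, -67, 78], [-5, -92, 84], [1, -106, 70], [10, -102, 81], [17, -103, 80], [23, -102, 80], [54, -87, 80], [57, -86, 80]]
wrist 229
ratchet [ -71.68434133 -137.29736184   36.10589071] [ 39.15824081 -48.81739528  51.51722383]
```

arm_command(plan=[[-1,-0.046,0.008,0.02,0],[-1,-0.046,0.008,0.02,0],[-1,-0.046,0.008,0.02,0],[-1,-0.046,0.008,0.02,0],[-1,-0.046,0.008,0.02,0],[-1,0,0,0,0]])

```text
clock: 3.4
eef_pos: [465.3, -333.4, 262.7]
eef_rot: [-3.138, -0.002, 1.456]
wrist_force: [-0.3, 0.4, -0.2]
finger_gap: 0.2
finger_force: 0.0
```

```bash
cat >> h.py <<'E'
def b2(P):
    d=np.load("board.npz");p=np.asarray(P,float)
    q=p[...,:2]-d["C"];return np.stack([q@d["ex"],q@d["ey"],p[...,2]],-1)
def st():
    s=manip.read_state();print("t",round(s["clock"],2),"tcp board",b2(s["eef_pos"]).round(1),"yaw",s["eef_rot"].round(3),"F",s["wrist_force"].round(1),"gap",round(s["finger_gap"],1))
E
python3 - <<'E'
from h import *
st()
c=shot("wrist"); P=b2(cloud(c));im=c["img"];np.savez("w2.npz",B=P,img=im);cv2.imwrite("pics/w2.png",im)
m=(P[...,2]>60)&(P[...,2]<86)&(P[...,1]<-30)&(P[...,0]<45)&(P[...,0]>-90)&(im.max(-1)<90)
q=P[m];print(len(q),q.min(0),q.max(0),np.median(q,0))
m=(P[...,2]>36)&(P[...,2]<52)&(P[...,1]<-20)&(P[...,0]<45)&(P[...,0]>-90);q=P[m];print("ratchet",q.min(0),q.max(0))
E
```

```text
t 3.4 tcp board [  17.1 -193.9  262.7] yaw [-3.138e+00 -2.000e-03  1.456e+00] F [-0.3  0.4 -0.2] gap 0.2
2982 [ -62.97540446 -358.23777984   60.90631961] [ 30.98370245 -57.96166481  84.44018888] [ -15.01044657 -103.92630822   79.81275953]
ratchet [ -71.17066346 -357.6986551    36.01113408] [ 44.6838784  -49.33922625  51.88857311]
```

View pics/w2.png

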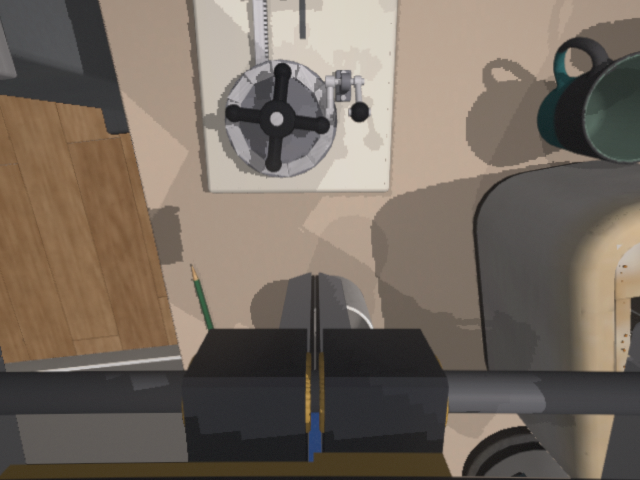

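Wrist view: hub at (277,119), arms ending at (231,113), (282,72), (323,125), (273,163); ball (359,112), pedestal (344,85), mug under the fingers.

```bash
python3 - <<'E'
from h import *
d=np.load("w2.npz");B=d["B"]
for n,(u,v) in dict(hub=(277,119),aL=(234,113),aU=(282,75),aR=(320,124),aD=(273,160),ball=(359,111),ped=(344,80)).items():print(n,B[v,u].round(1))
g=lambda u,v:B[v,u,:2]
for a,b in(((231,113),(323,125)),((273,163),(282,72))):
  d_=g(*b)-g(*a);print(np.degrees(np.arctan2(d_[1],d_[0])))
E
```

```text
hub [ -15.5 -104.8   83.2]
aL [-53.6 -99.6  81.6]
aU [-10.2 -68.4  80.7]
aR [  22.7 -109.1   80.3]
aD [ -20.4 -140.5   81.2]
ball [ 56.8 -98.5  85.1]
ped [ 44.9 -70.   60.9]
-7.307784282399505
82.43416385383495
```

arm_command(plan=[[-1,0.03,0.025,0.03,0],[-1,0.03,0.025,0.047,0],[-1,0,0,0.06,0],[-1,0,0,0.06,0],[-1,0,0,0,0],[-1,0.012,0,0,0],[-1,0.012,0,0,0],[-1,0.012,0,0,0],[-1,0.012,0,0,0],[-1,0.012,0,0,0],[-1,0.008,0,0,0],[-1,0,0,0,0]])

```text
clock: 4.95
eef_pos: [530.3, -209.5, 68.5]
eef_rot: [-3.141, -0.0, 1.459]
wrist_force: [-0.1, -0.6, 1.2]
finger_gap: 0.2
finger_force: 0.0
```

```bash
python3 - <<'E'
from h import *
st()
c=shot("side"); B=b2(cloud(c));im=c["img"]
for nm,lo,hi in(("leftside",-55,-20),("right",-125,-85)):
  m=(B[...,2]>60)&(B[...,2]<95)&(abs(B[...,0]-59)<12)&(B[...,1]>lo)&(B[...,1]<hi);print(nm,m.sum(),np.median(B[m],0) if m.any() else "", im[m].mean(0) if m.any() else "")
E
```

```text
t 4.95 tcp board [ 68.2 -63.6  68.5] yaw [-3.141 -0.     1.459] F [-0.1 -0.6  1.2] gap 0.2
leftside 40 [ 58.51443767 -37.36404769  79.08068847] [102.35  101.775 106.95 ]
right 0
```

arm_command(plan=[[-1,0,0,-0.055,0],[-1,-0.004,-0.053,0,0],[-1,-0.009,-0.052,0,0],[-1,0,0,0.033,0],[-1,0,0,0.033,0],[-1,0,0,0,0]])

```text
clock: 5.75
eef_pos: [423.3, -210.9, 56.1]
eef_rot: [-3.138, -0.001, 1.458]
wrist_force: [0.2, -0.4, 1.1]
finger_gap: 0.6
finger_force: 0.0
```

```bash
cat >> h.py <<'E'
KC=np.array([-15.3,-105.])
def circ(a0,a1,n,r):
    # rows [dx(board y), dy(board x)] in mm from present TCP to the circle of r about the knob
    p=b2(manip.read_state()["eef_pos"])[:2]
    for a in np.linspace(a0,a1,n):
        t=KC+r*np.array([np.cos(np.radians(a)),np.sin(np.radians(a))])
        e=(t-p).round();p=p+e;print(int(a),[int(e[1]),int(e[0])],end=" ; ")
    print()
E
python3 - <<'E'
from h import *
st(); circ(145,385,13,36)
E
```

```text
t 5.75 tcp board [-38.  -76.7  56.1] yaw [-3.138e+00 -1.000e-03  1.458e+00] F [ 0.2 -0.4  1.1] gap 0.6
145 [-8, -7] ; 165 [-11, -5] ; 185 [-12, -1] ; 205 [-12, 3] ; 225 [-11, 7] ; 245 [-7, 10] ; 265 [-3, 13] ; 285 [1, 12] ; 305 [5, 11] ; 325 [9, 9] ; 345 [11, 5] ; 365 [13, 2] ; 385 [12, -4] ;
```

arm_command(plan=[[-1,-0.008,-0.007,0,0],[-1,-0.011,-0.005,0,0],[-1,-0.012,-0.001,0,0],[-1,-0.012,0.003,0,0],[-1,-0.011,0.007,0,0],[-1,-0.007,0.01,0,0],[-1,-0.003,0.013,0,0],[-1,0.001,0.012,0,0],[-1,0.005,0.011,0,0],[-1,0.009,0.009,0,0],[-1,0.011,0.005,0,0],[-1,0,0,0,0]])

```text
clock: 7.25
eef_pos: [477.3, -254.2, 57.5]
eef_rot: [3.141, -0.0, 1.46]
wrist_force: [-0.4, -1.0, 0.2]
finger_gap: 0.6
finger_force: 0.0
```

```bash
python3 - <<'E'
from h import *
st(); circ(350,390,5,36)
c=shot("side"); B=b2(cloud(c));im=c["img"]
m=(B[...,2]>40)&(B[...,2]<62)&(abs(B[...,0]+15)<28)&(B[...,1]>-40)&(B[...,1]<115)
print(np.histogram(B[m][:,1],bins=np.arange(-40,116,6)))
E
```

```text
t 7.25 tcp board [  20.4 -113.9   57.5] yaw [ 3.141 -0.     1.46 ] F [-0.4 -1.   0.2] gap 0.6
350 [3, 0] ; 360 [6, 0] ; 370 [6, 0] ; 380 [6, -2] ; 390 [6, -3] ; 
(array([ 0,  3, 11, 18, 22, 35, 24,  1,  0, 18, 86, 18,  0,  0,  0,  0,  0,
        0,  1,  6, 20,  7, 17, 59, 63]), array([-40, -34, -28, -22, -16, -10,  -4,   2,   8,  14,  20,  26,  32,
        38,  44,  50,  56,  62,  68,  74,  80,  86,  92,  98, 104, 110]))
```

arm_command(plan=[[-1,0.003,0,0,0],[-1,0.006,0,0,0],[-1,0.006,0,0,0],[-1,0.003,-0.001,0,0],[-1,0,0,0,0]])

```text
clock: 7.92
eef_pos: [478.2, -237.6, 57.7]
eef_rot: [3.14, 0.001, 1.459]
wrist_force: [1.8, -5.7, -2.0]
finger_gap: 0.4
finger_force: 3.0
```

arm_command(plan=[[-1,0.002,0,0,0],[-1,0,0,0,0]])

```text
clock: 8.18
eef_pos: [478.7, -236.7, 57.9]
eef_rot: [3.139, 0.003, 1.459]
wrist_force: [2.3, -14.0, -3.4]
finger_gap: 0.2
finger_force: 6.2
```

```bash
python3 - <<'E'
from h import *
st()
c=shot("side"); B=b2(cloud(c));im=c["img"]
m=(B[...,2]>40)&(B[...,2]<62)&(abs(B[...,0]+15)<28)&(B[...,1]>5)&(B[...,1]<60)
print(np.percentile(B[m][:,1],[5,50,95]))
# jar refinement: circle fit on lid side+top
Q=cloud(c);hsv=cv2.cvtColor(im,cv2.COLOR_BGR2HSV)
m=((hsv[...,0]<8)|(hsv[...,0]>172))&(hsv[...,1]>130)&(abs(Q[...,0]-450)<40)&(abs(Q[...,1]-290)<40)
q=Q[m];print(len(q));top=q[q[:,2]>104];s=q[(q[:,2]>84)&(q[:,2]<101)]
from scipy.optimize import least_squares
print(top.mean(0),top.min(0),top.max(0),least_squares(lambda p:np.hypot(s[:,0]-p[0],s[:,1]-p[1])-22.5,[450,290],loss="soft_l1").x)
E
```

```text
t 8.18 tcp board [ 19.9 -96.4  57.9] yaw [3.139e+00 3.000e-03 1.459e+00] F [  2.3 -14.   -3.4] gap 0.2
[11.87260697 18.35756011 22.99355341]
269
[450.93977164 290.50464381 107.52499117] [430.4984835  267.42163507 104.09300498] [471.91346095 310.1549202  110.61150669] [451.66157191 284.25271902]
```

arm_command(plan=[[-1,-0.006,0,0,0],[-1,0,0,-0.045,0],[-1,0,0,-0.05,0],[0.4,0.02,0,-0.045,0],[0.4,0.045,-0.008,0,0],[0.4,0.045,-0.008,0,0],[0.4,0.045,-0.008,0,0],[0.4,0.045,-0.008,0,0],[0.4,0.045,-0.008,0,0],[0.4,0.045,-0.008,0,0],[0.4,0.045,-0.008,0,0],[0.4,0.045,-0.008,0,0],[0.4,0.045,-0.008,0,0],[0.4,0,0,0,0]])

```text
clock: 9.98
eef_pos: [452.6, 191.4, 197.2]
eef_rot: [-3.141, -0.0, 1.462]
wrist_force: [-0.2, -0.6, -0.1]
finger_gap: 66.0
finger_force: 0.0
```

```bash
python3 - <<'E'
from h import *
st();s=manip.read_state();p=s["eef_pos"];print(p)
c=shot("wrist"); P=cloud(c);im=c["img"];cv2.imwrite("pics/w3.png",im)
hsv=cv2.cvtColor(im,cv2.COLOR_BGR2HSV)
m=((hsv[...,0]<8)|(hsv[...,0]>172))&(hsv[...,1]>130)&(abs(P[...,0]-450)<40)&(abs(P[...,1]-290)<40)&(P[...,2]>102)
q=P[m];print(len(q),q.mean(0),q.min(0),q.max(0))
cen,r=cv2.minEnclosingCircle(q[:,:2].astype(np.float32));print(cen,r)
y=s["eef_rot"][2];d=np.array(cen)-p[:2];print("dx,dy",d@[np.cos(y),np.sin(y)],d@[np.sin(y),-np.cos(y)])
E
```

```text
t 9.97 tcp board [-53.  326.3 197.2] yaw [-3.141 -0.     1.462] F [-0.2 -0.6 -0.1] gap 66.0
[452.63383702 191.42293612 197.18588917]
2602 [451.42745415 285.94288261 106.34846314] [429.79802479 264.05888385 102.14059201] [472.97365649 307.00777021 109.19478937]
(451.2394104003906, 285.60736083984375) 21.8814640045166
dx,dy 93.47662567596089 -11.60907998729947
```

View pics/w3.png

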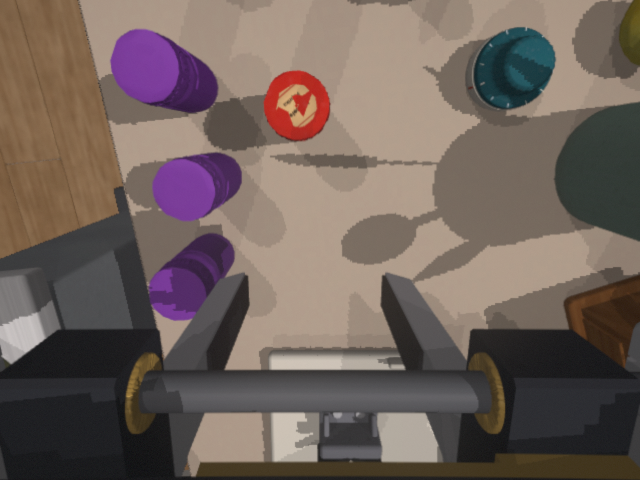

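Wrist view: red lid at (297,105), alone between the opened fingers' path; the purple jars at (165,75), (195,187), (190,278) stay clear.

arm_command(newtons=15, plan=[[0.4,0.047,-0.006,0,0],[0.4,0.0465,-0.0056,0,0],[0.4,0,0,0.045,0],[0.4,0,0,0.045,0],[0.4,0,0,0.032,0],[0.4,0,0,0,0],[-1,0,0,0,0],[-1,0,0,0,0],[-1,0,0,0,0],[-1,0,0,0,0]])

```text
clock: 11.28
eef_pos: [452.9, 283.7, 76.6]
eef_rot: [3.14, -0.001, 1.459]
wrist_force: [-1.3, -0.9, 8.1]
finger_gap: 44.2
finger_force: 15.0
```

arm_command(plan=[[-1,0,0,-0.02,0],[-1,0,0,-0.035,0],[-1,0,0,-0.035,0],[-1,-0.03,0.004,0,0],[-1,-0.045,0.006,0,0],[-1,-0.045,0.006,0,0],[-1,-0.045,0.006,0,0],[-1,-0.045,0.006,0,0],[-1,-0.045,0.006,0,0],[-1,-0.045,0.006,0,0],[-1,-0.035,0.005,0,0],[-1,-0.027,0.003,0,0],[-1,0,0,0,0],[-1,0,0,0,0]])

```text
clock: 13.02
eef_pos: [459.5, -81.2, 165.5]
eef_rot: [3.142, -0.0, 1.459]
wrist_force: [-0.2, -0.1, -1.3]
finger_gap: 44.1
finger_force: 15.0
```

```bash
python3 - <<'E'
from h import *
st()
c=shot("side"); B=b2(cloud(c));im=c["img"];cv2.imwrite("pics/s4.png",cv2.resize(im[165:305,240:420],None,fx=4,fy=4))
hsv=cv2.cvtColor(im,cv2.COLOR_BGR2HSV)
m=((hsv[...,0]<10)|(hsv[...,0]>170))&(hsv[...,1]>100)&(abs(B[...,0]+15)<40)&(abs(B[...,1]-60)<50)&(B[...,2]>60)
q=B[m];print(len(q),q.min(0),q.max(0))
E
```

```text
t 13.03 tcp board [-16.3  56.1 165.5] yaw [ 3.142 -0.     1.459] F [-0.2 -0.1 -1.3] gap 44.1
234 [-40.19051249  40.95105612 100.63256461] [  6.58717059  86.66248299 200.80768753]
```

View pics/s4.png

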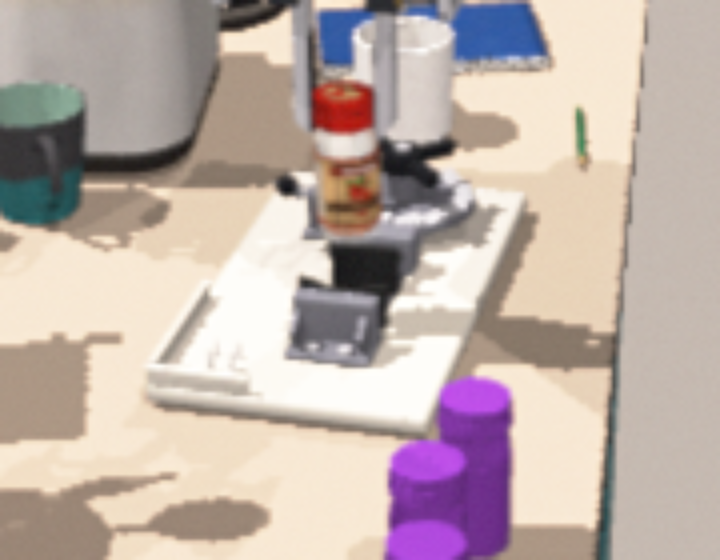

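The picture shows the jar held upright at (347,160), lid (343,105), above the gap between pad (365,265) and far jaw (335,325); ball at (287,185) leaning left.

arm_command(plan=[[-1,0,0.001,0.03,0],[-1,0,0,0.025,0],[-1,0,0,0.01,0],[-1,0,0,0.002,0],[-1,0,0,0.001,0],[-1,0,0,0,0]])

```text
clock: 13.82
eef_pos: [460.9, -81.9, 98.1]
eef_rot: [3.14, 0.0, 1.459]
wrist_force: [-0.4, 0.0, -2.8]
finger_gap: 44.3
finger_force: 15.0
```

arm_command(plan=[[-1,0,0,0.001,0],[-1,0,0,0.001,0],[-1,0,0,0,0]])

```text
clock: 14.2
eef_pos: [461.0, -82.1, 96.6]
eef_rot: [3.14, 0.0, 1.459]
wrist_force: [-3.1, -0.5, 11.6]
finger_gap: 44.4
finger_force: 15.1
```

Touched down. Release and rise, then look.

arm_command(plan=[[-1,0,0,-0.0008,0],[0.4,0,0,0,0],[0.4,0,0,0,0],[0.4,0,0,0,0],[0.4,0,0,-0.02,0],[0.4,0,0,-0.05,0],[0.4,0,0,-0.04,0],[-1,-0.05,0,-0.01,0],[-1,-0.05,0,0,0],[-1,0,0,0,0]])

```text
clock: 15.45
eef_pos: [448.8, -183.5, 216.1]
eef_rot: [-3.141, 0.0, 1.455]
wrist_force: [0.3, 0.3, -0.1]
finger_gap: 39.1
finger_force: 0.0
```

```bash
python3 - <<'E'
from h import *
st()
c=shot("wrist"); B=b2(cloud(c));im=c["img"];cv2.imwrite("pics/w5.png",im)
hsv=cv2.cvtColor(im,cv2.COLOR_BGR2HSV)
m=((hsv[...,0]<8)|(hsv[...,0]>172))&(hsv[...,1]>130)&(abs(B[...,0]+15)<40)&(abs(B[...,1]-60)<50)&(B[...,2]>118)
q=B[m];print(len(q),cv2.minEnclosingCircle(q[:,:2].astype(np.float32)),q[:,2].min(),q[:,2].max())
E
```

```text
t 15.45 tcp board [-15.7 -46.7 216.1] yaw [-3.141  0.     1.455] F [ 0.3  0.3 -0.1] gap 39.1
2740 ((-16.14324951171875, 56.86640167236328), 21.957101821899414) 118.12147351927331 129.1642050128557
```

View pics/w5.png

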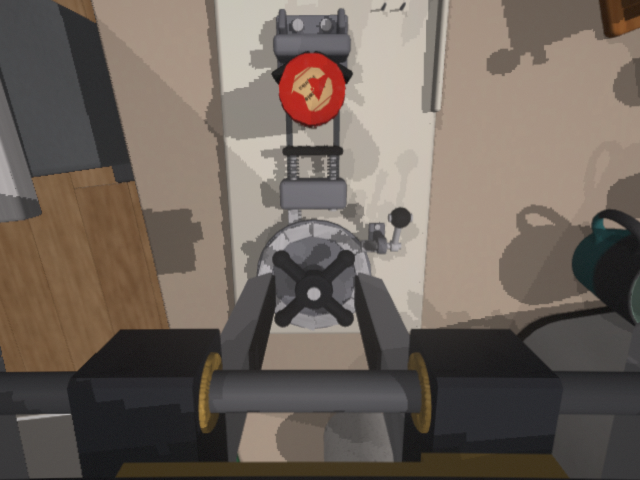

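Wrist view: jar stands upright at (313,89) in front of the V, clear of the pad (313,151); arms at 45° (knob at 0), ball at (400,218) leaning left. Now flip the pawl back.

arm_command(plan=[[-1,0.017,0.042,0,0],[-1,0.017,0.041,0.03,0],[-1,0,0,0.06,0],[-1,0,0,0.057,0],[-1,0,0,0,0],[-1,-0.012,0,0,0],[-1,-0.012,0,0,0],[-1,-0.012,0,0,0],[-1,-0.012,0,0,0],[-1,-0.012,0,0,0],[-1,-0.007,0,0,0],[-1,0,0,0,0],[-1,0.004,0,0,0]])

```text
clock: 17.12
eef_pos: [528.5, -219.1, 69.2]
eef_rot: [-3.141, -0.0, 1.458]
wrist_force: [1.0, 1.0, -0.5]
finger_gap: 0.8
finger_force: 0.0
```

```bash
python3 - <<'E'
from h import *
st()
c=shot("side"); B=b2(cloud(c));im=c["img"]
for nm,lo,hi in(("left",-55,-20),("right",-125,-88)):
  m=(B[...,2]>60)&(B[...,2]<95)&(abs(B[...,0]-59)<12)&(B[...,1]>lo)&(B[...,1]<hi);print(nm,m.sum(),np.median(B[m],0) if m.any() else "", im[m].mean(0) if m.any() else "")
E
```

```text
t 17.12 tcp board [ 67.4 -73.3  69.2] yaw [-3.141 -0.     1.458] F [ 1.   1.  -0.5] gap 0.8
left 28 [ 56.98724359 -35.74877394  77.47678632] [78.5        79.07142857 83.17857143]
right 0
```

arm_command(plan=[[-1,0,0,-0.055,0],[-1,0,0,-0.06,0],[-1,-0.06,-0.03,-0.01,0],[-1,-0.05,-0.03,0,0],[-1,0,0,0,0]])

```text
clock: 17.8
eef_pos: [457.8, -319.5, 193.6]
eef_rot: [-3.142, 0.0, 1.455]
wrist_force: [-0.3, 0.7, -0.0]
finger_gap: 0.3
finger_force: 0.0
```

```bash
python3 - <<'E'
from h import *
st()
c=shot("wrist"); B=b2(cloud(c));im=c["img"]
cv2.imwrite("pics/w6.png",im)
m=(B[...,2]>66)&(B[...,2]<100)&(abs(B[...,0]-59)<14)&(B[...,1]>-130)&(B[...,1]<-20)
print(np.histogram(B[m][:,1],bins=range(-130,-19,10)))
E
```

```text
t 17.8 tcp board [   8.1 -180.9  193.6] yaw [-3.142  0.     1.455] F [-0.3  0.7 -0. ] gap 0.3
(array([  0,   0,   0,   0,   0,   0,   0,  67, 410, 265,   0]), array([-130, -120, -110, -100,  -90,  -80,  -70,  -60,  -50,  -40,  -30,
        -20]))
```

View pics/w6.png

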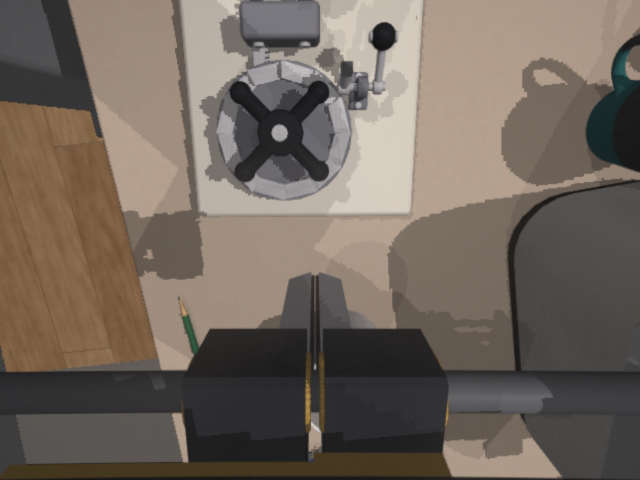

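The ball is still leaning left at (383,37): the tapered fingertips went past it at that side offset. Repeat centred on the ball and a little lower.

arm_command(plan=[[-1,0.042,0.013,0,0],[-1,0.042,0.013,0,0],[-1,0.042,0.013,0,0],[-1,0.042,0.013,0,0],[-1,0,0,0.06,0],[-1,0,0,0.05,0],[-1,0,0,0.017,0],[-1,0,0,0,0]])

```text
clock: 18.85
eef_pos: [530.3, -155.7, 66.6]
eef_rot: [-3.141, -0.0, 1.459]
wrist_force: [0.1, 0.6, 0.0]
finger_gap: 0.5
finger_force: 0.0
```

```bash
python3 -c "
from h import *
st()"
```

```text
t 18.85 tcp board [ 62.3 -10.2  66.6] yaw [-3.141 -0.     1.459] F [0.1 0.6 0. ] gap 0.5
```

arm_command(plan=[[-1,-0.01,-0.003,0,0],[-1,-0.01,0,0,0],[-1,-0.01,0,0,0],[-1,-0.009,0,0,0],[-1,-0.009,0,0,0],[-1,-0.009,0,0,0],[-1,-0.009,0,0,0],[-1,-0.006,0,0,0],[-1,0,0,0,0],[-1,0,0,0,0]])

```text
clock: 20.1
eef_pos: [517.8, -225.5, 66.7]
eef_rot: [-3.137, -0.004, 1.459]
wrist_force: [-11.7, 18.3, 14.7]
finger_gap: 2.7
finger_force: 15.1
```

```bash
cat >ball.py <<'E'
from h import *
st()
c=shot("side"); B=b2(cloud(c))
m=(B[...,2]>60)&(B[...,2]<95)&(abs(B[...,0]-59)<12)&(B[...,1]>-55)&(B[...,1]<-20);print("left",m.sum())
m=(B[...,2]>60)&(B[...,2]<95)&(abs(B[...,0]-59)<12)&(B[...,1]>-120)&(B[...,1]<-84);print("right",m.sum())
E
python3 ball.py
```

```text
t 20.1 tcp board [ 57.5 -80.9  66.7] yaw [-3.137 -0.004  1.459] F [-11.7  18.3  14.7] gap 2.7
left 0
right 0
```

arm_command(plan=[[-1,0.006,0,0,0],[-1,0.006,0,-0.004,0],[-1,0,0,-0.04,0],[-1,0,0,-0.06,0],[-1,0.03,-0.02,-0.02,0],[-1,0,0,0,0]])

```text
clock: 20.9
eef_pos: [504.0, -182.7, 192.6]
eef_rot: [3.138, 0.001, 1.46]
wrist_force: [0.8, 0.2, 0.3]
finger_gap: 0.4
finger_force: 0.0
```

```bash
python3 ball.py
```

```text
t 20.9 tcp board [ 39.1 -39.9 192.6] yaw [3.138e+00 1.000e-03 1.460e+00] F [0.8 0.2 0.3] gap 0.4
left 0
right 33
```

Ball now on the right: pawl in. Next, enter the wheel between the 225° and 315° arms.

arm_command(plan=[[-1,-0.05,-0.027,0,0],[-1,-0.051,-0.027,0,0],[-1,0,0,0.06,0],[-1,0,0,0.06,0],[-1,0,0,0.015,0],[-1,0,0,0,0]])

```text
clock: 21.7
eef_pos: [439.0, -278.2, 55.6]
eef_rot: [-3.141, -0.0, 1.459]
wrist_force: [0.3, 0.6, -0.4]
finger_gap: 0.7
finger_force: 0.0
```

```bash
cat >> h.py <<'E'
def wind(ths,r=36,p=None):
    # TCP steps [dx(board y), dy(board x)] mm so that the finger holds the 225-deg arm at each knob angle (deg)
    p=b2(manip.read_state()["eef_pos"])[:2] if p is None else p
    for th in ths:
        f=np.radians(225-th);n=abs(np.array([np.sin(f),np.cos(f)]))
        d=6+10*n[0]+8*n[1]
        a=f+np.arcsin(d/r);t=KC+r*np.array([np.cos(a),np.sin(a)])
        e=(t-p).round();p=p+e;print(th,[int(e[1]),int(e[0])],end=" ; ")
    print()
E
python3 - <<'E'
from h import *
st(); wind([0,10,20,34,46,58,70,82,94,104,112,120,126])
E
```

```text
t 21.7 tcp board [ -15.  -142.    55.6] yaw [-3.141 -0.     1.459] F [ 0.3  0.6 -0.4] gap 0.7
0 [2, -9] ; 10 [2, -6] ; 20 [4, -6] ; 34 [7, -8] ; 46 [8, -5] ; 58 [6, -1] ; 70 [5, -1] ; 82 [7, 0] ; 94 [7, 1] ; 104 [6, 3] ; 112 [4, 3] ; 120 [5, 3] ; 126 [3, 4] ;
```

arm_command(plan=[[-1,0.002,-0.009,0,0],[-1,0.002,-0.006,0,0],[-1,0.004,-0.006,0,0],[-1,0.007,-0.008,0,0],[-1,0.008,-0.005,0,0],[-1,0.006,-0.001,0,0],[-1,0.005,-0.001,0,0],[-1,0.007,0,0,0],[-1,0.007,0.001,0,0],[-1,0,0,0,0]])

```text
clock: 22.95
eef_pos: [409.4, -225.5, 55.3]
eef_rot: [-3.141, -0.001, 1.459]
wrist_force: [-0.1, -0.8, -0.2]
finger_gap: 0.8
finger_force: 0.1
```

```bash
cat > look.py <<'E'
from h import *
st()
c=shot("side");W=cloud(c);B=b2(W);im=c["img"]
hsv=cv2.cvtColor(im,cv2.COLOR_BGR2HSV)
m=((hsv[...,0]<8)|(hsv[...,0]>172))&(hsv[...,1]>130)&(abs(B[...,0]+15)<40)&(abs(B[...,1]-65)<50)&(B[...,2]>121)
q=B[m];print("lid",len(q),np.median(q,0) if len(q) else "",q.min(0),q.max(0))
m=(B[...,2]>70)&(B[...,2]<86)&(abs(B[...,0]+15)<55)&(abs(B[...,1]+105)<55)&(np.hypot(B[...,0]+15.3,B[...,1]+105)>24)&(im.max(-1)<75)
q=B[m][:,:2]-KC
a=np.arctan2(q[:,1],q[:,0]);ph=np.angle(np.mean(np.exp(4j*a)))/4;print("arm angle mod90",np.degrees(ph),len(q),"theta mod 90",(45-np.degrees(ph))%90)
E
python3 look.py
```

```text
t 22.95 tcp board [-50.2 -92.8  55.3] yaw [-3.141e+00 -1.000e-03  1.459e+00] F [-0.1 -0.8 -0.2] gap 0.8
lid 79 [-18.1536339   72.2136476  127.38150373] [-36.61084369  38.94908864 121.65923977] [  3.39227752  87.65883515 132.10289011]
arm angle mod90 35.88677863196403 52 theta mod 90 9.113221368035973
```

arm_command(plan=[[-1,0.006,0.003,0,0],[-1,0.004,0.003,0,0],[-1,0.005,0.003,0,0],[-1,0.003,0.003,0,0],[-1,0,0,0,0]])

```text
clock: 23.62
eef_pos: [423.4, -209.3, 55.3]
eef_rot: [-3.141, -0.001, 1.459]
wrist_force: [-1.6, 0.6, -1.0]
finger_gap: 0.2
finger_force: 1.0
```

```bash
python3 look.py; python3 -c "
from h import *
wind([126,130,135,140,145,150,155,160,165,170,175,180,185])"
```

```text
t 23.62 tcp board [-38.1 -75.2  55.3] yaw [-3.141e+00 -1.000e-03  1.459e+00] F [-1.6  0.6 -1. ] gap 0.2
lid 83 [-20.1724306   73.86313869 126.85183167] [-37.33891943  45.98193966 121.38467211] [  2.53297469  89.93022676 131.37450579]
arm angle mod90 7.0689267006695315 57 theta mod 90 37.93107329933047
126 [-1, 1] ; 130 [2, 2] ; 135 [1, 4] ; 140 [1, 2] ; 145 [1, 2] ; 150 [1, 3] ; 155 [1, 2] ; 160 [0, 3] ; 165 [0, 3] ; 170 [0, 3] ; 175 [0, 3] ; 180 [-1, 3] ; 185 [-1, 3] ;
```

arm_command(plan=[[-1,0.001,0.003,0,0],[-1,0.001,0.003,0,0],[-1,0,0,0,0]])

```text
clock: 24.05
eef_pos: [429.1, -208.5, 55.3]
eef_rot: [-3.14, -0.0, 1.458]
wrist_force: [-7.1, -2.2, 0.4]
finger_gap: 1.0
finger_force: 3.0
```

arm_command(plan=[[-1,0.001,0.002,0,0],[-1,0.001,0.002,0,0],[-1,0,0,0,0]])

```text
clock: 24.42
eef_pos: [432.8, -206.8, 55.0]
eef_rot: [-3.139, -0.0, 1.458]
wrist_force: [-9.6, -1.1, -0.2]
finger_gap: 0.5
finger_force: 3.9
```

arm_command(plan=[[-1,0.001,0.002,0,0],[-1,0,0.002,0,0],[-1,0,0,0,0]])

```text
clock: 24.8
eef_pos: [436.7, -206.1, 54.9]
eef_rot: [-3.138, -0.001, 1.458]
wrist_force: [-10.7, -0.9, -0.3]
finger_gap: 0.5
finger_force: 4.3
```

```bash
python3 look.py
```

```text
t 24.8 tcp board [-25.3 -70.5  54.9] yaw [-3.138e+00 -1.000e-03  1.458e+00] F [-10.7  -0.9  -0.3] gap 0.5
lid 82 [-21.43042558  71.55656274 126.97244753] [-38.24397744  42.66006517 121.57297217] [  3.36717777  87.92397564 131.65385403]
arm angle mod90 -24.678135077555403 56 theta mod 90 69.6781350775554
```

Force builds: time to check where it is. Back off and look from above with numbers.

arm_command(plan=[[-1,-0.001,-0.006,0,0],[-1,0,0,-0.05,0],[-1,0,0,-0.06,0],[-1,-0.02,0.01,-0.05,0],[-1,0,0,0,0],[-1,0,0,0,0]])

```text
clock: 25.6
eef_pos: [439.3, -227.4, 214.6]
eef_rot: [-3.141, -0.001, 1.458]
wrist_force: [0.0, 0.1, -0.2]
finger_gap: 0.4
finger_force: 0.0
```

```bash
cat > top.py <<'E'
from h import *
import sys
st()
c=shot("wrist");B=b2(cloud(c));im=c["img"];cv2.imwrite(sys.argv[1],im)
hsv=cv2.cvtColor(im,cv2.COLOR_BGR2HSV)
m=((hsv[...,0]<8)|(hsv[...,0]>172))&(hsv[...,1]>130)&(abs(B[...,0]+15)<40)&(abs(B[...,1]-65)<50)&(B[...,2]>118)
q=B[m];print("lid",len(q),cv2.minEnclosingCircle(q[:,:2].astype(np.float32)))
m=(B[...,2]>72)&(B[...,2]<88)&(im.max(-1)<90);q=B[...,:2][m]-KC;r=np.hypot(*q.T)
q=q[(r>22)&(r<50)];a=np.arctan2(q[:,1],q[:,0]);ph=np.degrees(np.angle(np.mean(np.exp(4j*a)))/4)
print("arm mod90",ph,len(q),"theta mod 90",(45-ph)%90)
# profile along y of tops at x offsets beside the jar
for x0,x1 in((-40,-32),(2,10)):
  s=(B[...,0]>x0)&(B[...,0]<x1)&(B[...,2]>49)&(B[...,2]<66)&(B[...,1]>-20)&(B[...,1]<120)
  print(x0,np.histogram(B[s][:,1],bins=np.arange(-20,121,3))[0].tolist(), [ (round(float(np.median(B[...,2][s&(B[...,1]>y)&(B[...,1]<y+3)])),0) if (s&(B[...,1]>y)&(B[...,1]<y+3)).any() else 0) for y in range(-20,118,3)])
m=(B[...,2]>62)&(B[...,2]<95)&(abs(B[...,0]-59)<14)&(B[...,1]>-130)&(B[...,1]<-20)
print("ball y",np.median(B[m][:,1]) if m.any() else None)
E
python3 top.py pics/w7.png
```

```text
t 25.6 tcp board [-20.3 -91.4 214.6] yaw [-3.141e+00 -1.000e-03  1.458e+00] F [ 0.   0.1 -0.2] gap 0.4
lid 1913 ((-15.966434478759766, 59.712501525878906), 21.857383728027344)
arm mod90 -14.236300360667526 1474 theta mod 90 59.23630036066753
-40 [0, 0, 0, 0, 0, 30, 40, 40, 40, 39, 31, 40, 39, 20, 0, 0, 0, 33, 42, 33, 1, 2, 10, 6, 3, 1, 0, 0, 0, 0, 0, 0, 0, 0, 0, 0, 0, 0, 0, 0, 0, 0, 0, 0, 0, 0] [0, 0, 0, 0, 0, 53.0, 54.0, 54.0, 54.0, 54.0, 54.0, 54.0, 54.0, 53.0, 0, 0, 0, 56.0, 58.0, 58.0, 56.0, 58.0, 58.0, 59.0, 56.0, 57.0, 0, 0, 0, 0, 0, 0, 0, 0, 0, 0, 0, 0, 0, 0, 0, 0, 0, 0, 0, 0]
2 [0, 0, 0, 0, 0, 31, 39, 39, 37, 35, 34, 31, 37, 19, 0, 0, 0, 26, 37, 31, 1, 0, 0, 5, 8, 0, 0, 0, 0, 0, 0, 0, 0, 0, 0, 0, 0, 0, 0, 0, 0, 0, 0, 0, 0, 0] [0, 0, 0, 0, 0, 53.0, 54.0, 54.0, 54.0, 54.0, 54.0, 54.0, 54.0, 53.0, 0, 0, 0, 56.0, 58.0, 57.0, 56.0, 0, 0, 56.0, 57.0, 0, 0, 0, 0, 0, 0, 0, 0, 0, 0, 0, 0, 0, 0, 0, 0, 0, 0, 0, 0, 0]
ball y -98.28347273475718
```

```bash
python3 - <<'E'
from h import *
def edges(B,tag):
  for x0,x1 in((-40,-34),(4,10)):
    s=(B[...,0]>x0)&(B[...,0]<x1)
    body=B[s&(B[...,2]>51)&(B[...,2]<55.5)&(B[...,1]>-15)&(B[...,1]<60)][:,1]
    pad=B[s&(B[...,2]>55.5)&(B[...,2]<62)&(B[...,1]>10)&(B[...,1]<(46 if tag=="now" else 72))][:,1]
    print(tag,x0,"body",np.percentile(body,[3,50,97]).round(1),"pad",np.percentile(pad,[5,50,95]).round(1),"gap med",round(np.median(pad)-np.median(body),1))
edges(b2(np.load("w1.npz")["P"]),"free")
c=shot("wrist");edges(b2(cloud(c)),"now")
E
```

```text
free -40 body [14.4 26.8 36.9] pad [23.7 63.4 67. ] gap med 36.5
free 4 body [14.1 27.3 36.9] pad [19.3 63.3 66.9] gap med 36.0
now -40 body [-3.3  9.3 32.9] pad [32.8 36.2 39.6] gap med 26.9
now 4 body [-3.3  8.5 21.7] pad [33.2 36.  39.3] gap med 27.5
```

View pics/w7.png

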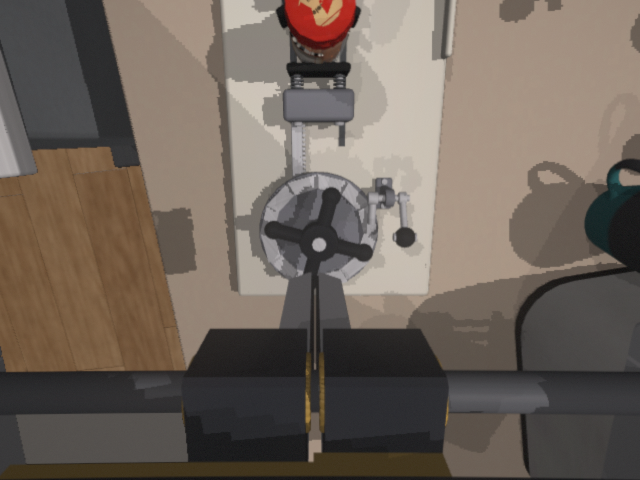

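The last picture shows the jar in the V at (320,15), pad bearing on it at (320,70) with the springs squeezed about 9 mm (about 14 N), wheel seated at 150° and ball at (404,237) leaning right. The pad bore on the jar at about 106°, so the 120° click took up the contact and 150° is the one more click. The tool is clear of everything.

```bash
python3 -c "
from cell import ticket
print(ticket.sign_off())"
```

```text
the job is handed in; nothing more can be done
None
```

The job is handed in at about 26 s: the red-lidded jar stands upright in the clamp with the pawl in, held one click past contact (about 14 N by the measured spring squeeze). The bystanders were never knowingly touched, though I did not re-check their positions at the end.

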